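Push the stuck port plug out of its trainer housing

ROBOT

A 7-joint arm with a two-finger parallel gripper is mounted at the origin on the work surface. World frame = base frame: x ahead of the robot, y to its left, z up, the work surface at z = 0. Lengths are in m, angles in degrees, forces in N, time in s.
With the tool pointing down it reaches from about 0.425 to 0.875 m from the base axis. Payload 4.7 kg.
Tool frame: the origin (TCP) lies midway between the tips of the shut fingers; the grasp point (between the pads) lies 19 mm behind it; z points along the fingers, x is the direction in which the jaws open and shut, and the axes are right-handed (so a half turn about z gives the same grasp; the last joint's range is limited). The gripper opens to 87 mm and grips with 3 to 60 N. Pads are 19 mm wide; open, the fingers measure 117 mm over their backs; the gripper's body (75 mm by 190 mm) begins 51 mm behind the grasp point.
Start: joints at [72.657, 18.392, -4.016, 83.108, 1.295, 78.541, -3.26], TCP at [0.202, -0.618, 0.197] pointing down, gripper open.
Joint ranges: [-163.93, 163.93], [-17.29, 119.83], [-79.2, 71.16], [3.27, 140.29], [-89.18, 269.18], [5.43, 117.66], [-154.24, 154.24]. Speed limits (degrees/s): [147.25, 147.25, 180, 180, 180, 180, 180].

INTERFACE

Orientations are given as [roll, pitch, yaw] about the fixed x, y, z axes, in that order (R = Rz(yaw) Ry(pitch) Rx(roll)).
In Python, from cell import telemetry, optics, env gives the robot as it stands.
- The arm moves only by the tool arm_command, never from a script. Its arguments are lists of equal length, an entry for each row: "translation": the shift along the tool's x, y, z in cm, a list of three; "twist": the turn about the tool's z in degrees. In form: {"translation": [[x, y, z], ...], "twist": [twist, ...]}. A call has 1 to 10 rows; each row shifts and turns the pose as measured when the row begins, along the tool's axes as they then stand; what a row does not reach is not made up. A row lasts 1/8 s, in which the tool goes at most 62.5 mm and 10.7 degrees, less where a joint would pass 70% of its speed; a pose out of reach is approached as far as the arm can. A call is refused whole if a number of a shift passes 6.25 or a number of a turn 10.7, either way. A call with a gripper value outside its range is refused whole. "grip" is the opening in per cent of the stroke, from 0 (shut) to 100 (fully open), set as the call begins (left out, the last holds). The fingers move at their own pace and stop on an object; "force" is the grip in N (left out, the last holds). Time passes only in rows, so rows that do not move let the fingers close. It gives the time, the measured TCP pose, the force and the opening at its end, in the units of the state.
- telemetry.get_obs(): the state, without advancing time (a new reading comes with each control period).
- optics.read_camera(name): name is "scene" or "top" or "wrist"; returns a dict with "img" (420x560x3 uint8, blue, green, red), "fx", "fy", "cx", "cy" (pixels), "extrinsics" (4x4, takes a point from camera to world coordinates); the wrist camera has in their place "hand_eye" (4x4, takes a point from camera to tool coordinates, whose origin is the TCP and whose axes are the tool frame's). Camera axes: x right, y up, looking along -z (the intrinsics and any distortion apply to the point x, -y, -z); pixel columns grow to the right and rows downward; lengths in m; the calibration is good to about 2 mm. A picture is of the moment at which its call begins: read the wrist's pose just before it. There is no depth.
- env.sign_off(): hands the job in, once; it reports no verdict.
The state is a dict: "time_s": time; "qpos": joint angles; "joint_velocities": joint speeds; "effort": joint torques, N m; "tool_pos": TCP position; "tool_rot": TCP orientation; "force": force on the tool from outside, world axes, zero at the start; "wrist_torque": the same for the moment, N m; "grip_width": finger opening in m.
Only numpy, scipy, OpenCV 4.12 (cv2) and the standard library are available. Lean on these libraries where they do the work, as an engineer would, in place of code of your own. Each camera call takes 0.05 s, during which the arm holds its last target. There are 200 camera calls.

TASK

A steel plug is stuck in one of the two white port housings. Take the push-out pin with the long thin shank and the tall round handle from the rack, put it down through the access hole in the top of the housing that still holds the plug, and push the plug out so that it drops onto the housing's base. Push the pin fully home, until its collar lies flat on the housing, and leave it standing there.

Things in the scene. Friction and masses are not known exactly. Their poses are not given: they have to be found in the camera images.
- pin_mid (a point): Loose push-out pin, upright in a rack hole; the point is the middle of its handle, z up. Round aluminium handle 24 mm wide, 55 mm tall; below it a 44 mm round collar 6 mm thick, its underside 33.5 mm below the point; then a shank 12 mm wide, 36 mm long, tip 69.5 mm below the point. 150 g. The other two pins have shorter shanks and shorter handles (wide low knob; square): not wanted.
- rack: Fixed aluminium rack 70 x 220 mm, top 55 mm above the table, origin on the table under its centre; its long side is its y axis. Three through holes 25 mm wide at y = -75, 0, 75 mm hold three pins, collars on the top; which pin is where varies. Fingers go on the handle's +x and -x sides (along y are neighbours).
- access_hole (a point): Centre of the access hole, level with the top of the fixed white housing holding the plug; z up. Block 100 x 100 mm, top 100 mm and underside 72 mm above the table, on side walls over a black base plate 6 mm thick. Hole 26 mm wide, 8 mm deep; below it the bore is 41 mm, open beneath. An identical housing beside it (either side) is empty: its hole shows the base plate.
- plug_mid (a point): Stuck steel plug, 90 g; the point is half-way along its 40 mm length, z up. Head 36 mm wide at the top (10 mm below the hole's rim), nose 24 mm wide showing under the block. Sprung catches hold it: it gives way down to about 10 to 20 N and drops free after 10 to 20 mm. Point 70 mm above the table when stuck, 18 to 27 mm when dropped on the base plate.
Things that resemble listed ones, but are neither listed nor needed, are in the scene too. What is shaped like the part that bears pin_mid but purple is not meant.

How it is judged:
By the outcome, as a careful person would: the job done as asked, in the order asked, and still so for the second after the job is handed in, with the robot touching nothing.
It also fails if it takes over 42 s, if anything falls off the work surface, if the arm or the gripper's body presses on something with over 40 N, if the wrist force passes 120 N, or if a joint passes its speed limit or range.

## Working session

There is one attempt and no reset: what is moved stays moved. The work goes in short steps, Python scripts to look and compute and a tool call to move; the robot and the scene stay as the last step left them, time stands still between calls to the robot, and variables do not carry over. Pictures are saved under pics/ and viewed, about 8 in all and at most 12, crops included, and the job is handed in when it is done.

Besides the shell and the picture viewer there is one more tool, called after ">>>" by a JSON object that holds its "api" and its "payload", one argument or row to a line. arm_command: Moves the arm, as the interface text tells. Its arguments: {"type":"object","properties":{"translation":{"type":"array","items":{"type":"array","items":{"type":"number"}}},"twist":{"type":"array","items":{"type":"number"}},"grip":{"type":"number"},"force":{"type":"number"}},"required":["translation","twist"]}

```bash
mkdir -p pics; ls
python3 - <<'E'
from cell import telemetry, optics
import cv2,numpy as np
o=telemetry.get_obs();print(o)
ims=[]
for n in("scene","top"):
    c=optics.read_camera(n);cv2.imwrite(f"pics/{n}0.png",c["img"]);np.savez(f"{n}.npz",**c)
    print(n,{k:v for k,v in c.items() if k!="img"})
E
```

```text
pics
{'time_s': 0.0, 'qpos': array([72.65925709, 18.44081053, -4.01517405, 83.1755482 ,  1.29518408,
       78.53841481, -3.25944688]), 'joint_velocities': array([ 0.07513031,  0.0542295 , -0.00874064,  0.0749202 ,  0.08387563,
       -0.06138087, -0.06540641]), 'effort': array([-3.18108723e-04, -4.91297114e+01, -4.03797431e-01, -3.12529957e+01,
       -6.36247918e-02,  4.38232231e-02,  1.84927485e-04]), 'tool_pos': array([ 0.20222338, -0.61711685,  0.19573598]), 'tool_rot': array([ 1.79994070e+02,  1.09523995e-01, -7.18492480e+01]), 'force': array([-0.70308034,  0.11588992, -0.99239881]), 'wrist_torque': array([-0.02244846,  0.00210967,  0.0275639 ]), 'grip_width': 0.08696068132762602}
scene {'fx': 381.2526737367158, 'fy': 381.2526737367158, 'cx': 282.97897346799317, 'cy': 204.62874403333336, 'extrinsics': array([[ 0.57892309, -0.53570422,  0.61471053,  1.01134729],
       [ 0.81516118,  0.3977984 , -0.42103288, -0.29365857],
       [-0.01898177,  0.74483382,  0.66697997,  0.62902278],
       [ 0.        ,  0.        ,  0.        ,  1.        ]])}
top {'fx': 381.7762089635776, 'fy': 381.7762089635776, 'cx': 282.48942050902906, 'cy': 210.92534017863753, 'extrinsics': array([[-0.02373178,  0.98253313, -0.18456828,  0.3789418 ],
       [-0.99965886, -0.02533665, -0.00634137,  0.01693174],
       [-0.01090695,  0.18435482,  0.98279924,  0.78349213],
       [ 0.        ,  0.        ,  0.        ,  1.        ]])}
```

View pics/scene0.png

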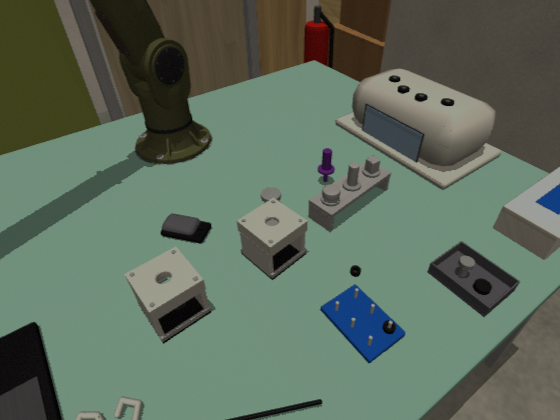

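View pics/top0.png

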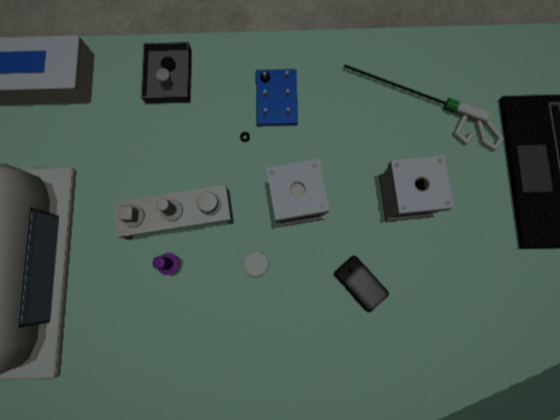

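Top view: the rack is at (173,211), with the square pin at (127,213), the tall round pin at (168,207) and the wide knob at (207,203). The purple pin at (167,263) is a decoy, and a stray part lies in the tray at (164,75). The housing at (297,190) has a light hole, so it probably holds the plug. The one at (422,184) has a dark hole, so it is probably empty. I'll confirm this in one enlarged crop and measure.

```bash
cat > h.py <<'E'
import numpy as np,cv2
def ray(c,u,v,E=None):
    E=c["extrinsics"] if E is None else E
    d=np.array([(u-c["cx"])/c["fx"],-(v-c["cy"])/c["fy"],-1.])
    return E[:3,3],E[:3,:3]@d
def onz(c,u,v,z,E=None):
    o,d=ray(c,u,v,E);return o+d*(z-o[2])/d[2]
def proj(c,p,E=None):
    E=c["extrinsics"] if E is None else E
    q=np.linalg.inv(E)@np.r_[p,1];return c["cx"]+c["fx"]*q[0]/-q[2],c["cy"]-c["fy"]*q[1]/-q[2]
E
python3 - <<'E'
from h import *
t=dict(np.load("top.npz"));s=dict(np.load("scene.npz"))
T=t["img"];S=s["img"]
a=cv2.resize(T[150:245,105:235],(520,380),interpolation=3)
b=cv2.resize(S[135:230,300:400],(280,266),interpolation=3)
e=cv2.resize(T[165:210,272:322],(200,180),interpolation=3)
f=cv2.resize(T[160:205,397:447],(200,180),interpolation=3)
g=cv2.resize(S[260:295,143:183],(200,180),interpolation=3)
h=cv2.resize(S[205:240,252:292],(200,180),interpolation=3)
O=np.zeros((560,800,3),np.uint8);O[:380,:520]=a;O[:266,520:]=b
for i,x in enumerate((e,f,h,g)):O[380:,i*200:i*200+200]=x
cv2.imwrite("pics/crop1.png",cv2.convertScaleAbs(O,alpha=1.3))
E
```

```text
(no output)
```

View pics/crop1.png

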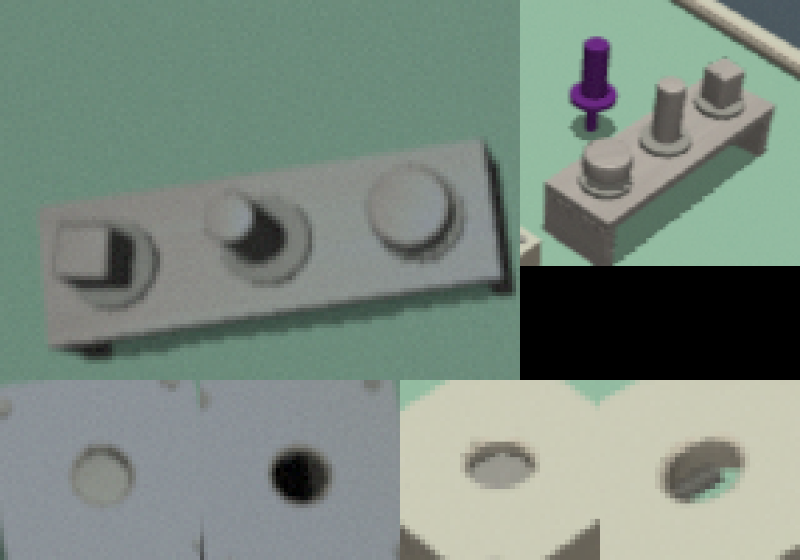

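The crop confirms it. The middle rack pin, with its slim tall round handle, is the wanted one; the others are a square knob and a wide knob. The housing with a light disc just below the rim, at top (297.5,188.5), holds the plug. The other hole is see-through.

Run:
```python
from h import *
t=dict(np.load("top.npz"));s=dict(np.load("scene.npz"))
cr=lambda x,y:(105+x/4-.4,150+y/4-.4)
C=np.array([onz(t,*cr(*p),.055) for p in((38,208),(485,140),(502,278),(52,348))])
print(C.round(4),C.mean(0),[np.linalg.norm(C[i]-C[i-1]).round(4) for i in range(4)])
d=C[0]-C[1];print("rack y-axis yaw",np.degrees(np.arctan2(d[1],d[0])), np.degrees(np.arctan2(*(C[3]-C[2])[[1,0]])))
pt=onz(t,*cr(230,217),.116);print("pin top",pt)
print("collar",onz(t,*cr(265,238),.061))
# scene: pin top crop (671,82)
print("pin scene",onz(s,300+(671-520)/2.8,135+83/2.8,.116))
print("hole",onz(t,272+102/4-.4,165+94/4-.4,.1),onz(s,252+100/5-.4,205+(465-380)/5.14-.4,.1))
# housing top by brightness
for n,c,box,thr in(("top",t,(255,150,335,235),None),):
    x0,y0,x1,y1=box;im=c["img"][y0:y1,x0:x1];hsv=cv2.cvtColor(im,cv2.COLOR_BGR2HSV)
    m=((hsv[...,1]<60)&(hsv[...,2]>110)).astype(np.uint8);cs,_=cv2.findContours(m,0,2)
    k=max(cs,key=cv2.contourArea);r=cv2.minAreaRect(k);print(r)
    P=np.array([onz(c,x0+x,y0+y,.1) for x,y in cv2.boxPoints(r)]);print(P.round(4),P.mean(0))
```

```text
[[0.5429 0.3512 0.055 ]
 [0.5714 0.1319 0.055 ]
 [0.5023 0.1235 0.055 ]
 [0.4736 0.3404 0.055 ]] [0.52253349 0.23674095 0.055     ] [np.float64(0.0701), np.float64(0.2211), np.float64(0.0696), np.float64(0.2188)]
rack y-axis yaw 97.41584797983957 97.5185985522887
pin top [0.52274878 0.23654979 0.116     ]
collar [0.52377975 0.23731356 0.061     ]
pin scene [0.52364159 0.23846705 0.116     ]
hole [ 0.54936091 -0.00657118  0.1       ] [ 0.55037437 -0.00632063  0.1       ]
((42.243247985839844, 37.9594612121582), (52.6076774597168, 56.388851165771484), 80.53767395019531)
[[ 0.592   0.0517  0.1   ]
 [ 0.6072 -0.0525  0.1   ]
 [ 0.5082 -0.0641  0.1   ]
 [ 0.4936  0.0375  0.1   ]] [ 0.55027369 -0.00683561  0.1       ]
```

```bash
cat >> h.py <<'E'
def plan(goal,yaw,o,n=None):
    """rows (polar path) from state o to goal xyz with tool yaw"""
    p=o["tool_pos"];y=o["tool_rot"][2]
    r0,r1=np.hypot(*p[:2]),np.hypot(*goal[:2]);a0,a1=np.arctan2(p[1],p[0]),np.arctan2(goal[1],goal[0])
    dy=(yaw-y+90)%180-90
    if abs(a1-a0)>.5: dy=(yaw-y+180)%360-180
    L=np.hypot(max(r0,r1)*abs(a1-a0),np.hypot(r1-r0,goal[2]-p[2]))
    n=n or int(np.ceil(max(L/.058,abs(dy)/10)))
    for i in range(n):
        f=(i+1)/n;a=a0+f*(a1-a0);r=r0+f*(r1-r0)
        q=np.array([r*np.cos(a),r*np.sin(a),p[2]*(1-i/n)+goal[2]*i/n if 0 else o["tool_pos"][2]*(1-f)+goal[2]*f])
        prev=q0 if i else p
        d=q-prev;c,s=np.cos(np.radians(y+dy*i/n)),np.sin(np.radians(y+dy*i/n))
        print([round(100*(c*d[0]+s*d[1]),2),round(100*(s*d[0]-c*d[1]),2),round(-100*d[2],2)],round(-dy/n,2))
        q0=q
E
python3 - <<'E'
from h import *
from cell import telemetry
plan((.5228,.237,.20),7.4,telemetry.get_obs())
E
```

```text
[np.float64(-0.65), np.float64(-5.7), np.float64(-0.02)] -4.17
[np.float64(-0.74), np.float64(-5.65), np.float64(-0.02)] -4.17
[np.float64(-0.82), np.float64(-5.61), np.float64(-0.02)] -4.17
[np.float64(-0.9), np.float64(-5.56), np.float64(-0.02)] -4.17
[np.float64(-0.99), np.float64(-5.51), np.float64(-0.02)] -4.17
[np.float64(-1.07), np.float64(-5.46), np.float64(-0.02)] -4.17
[np.float64(-1.15), np.float64(-5.4), np.float64(-0.02)] -4.17
[np.float64(-1.23), np.float64(-5.35), np.float64(-0.02)] -4.17
[np.float64(-1.31), np.float64(-5.3), np.float64(-0.02)] -4.17
[np.float64(-1.38), np.float64(-5.24), np.float64(-0.02)] -4.17
[np.float64(-1.46), np.float64(-5.19), np.float64(-0.02)] -4.17
[np.float64(-1.53), np.float64(-5.13), np.float64(-0.02)] -4.17
[np.float64(-1.6), np.float64(-5.07), np.float64(-0.02)] -4.17
[np.float64(-1.67), np.float64(-5.01), np.float64(-0.02)] -4.17
[np.float64(-1.74), np.float64(-4.95), np.float64(-0.02)] -4.17
[np.float64(-1.81), np.float64(-4.89), np.float64(-0.02)] -4.17
[np.float64(-1.87), np.float64(-4.82), np.float64(-0.02)] -4.17
[np.float64(-1.94), np.float64(-4.76), np.float64(-0.02)] -4.17
[np.float64(-2.0), np.float64(-4.7), np.float64(-0.02)] -4.17
```

>>> {"api": "arm_command", "payload": {
  "translation": [
    [-0.65, -5.7, 0],
    [-0.74, -5.65, 0],
    [-0.82, -5.6, 0],
    [-0.9, -5.55, 0],
    [-1.0, -5.5, 0],
    [-1.07, -5.45, 0],
    [-1.15, -5.4, 0],
    [-1.23, -5.35, 0],
    [-1.3, -5.3, 0],
    [-1.4, -5.25, 0]
  ],
  "twist": [-4.2, -4.2, -4.2, -4.2, -4.2, -4.2, -4.2, -4.2, -4.2, -4.2],
  "grip": 100
}}

```text
time_s: 1.35
tool_pos: [0.5689, -0.2107, 0.1887]
tool_rot: [-180.0, 0.6, -29.2]
force: [0.3, -0.5, 0.1]
grip_width: 0.087
```

Run:
```python
from h import *
from cell import telemetry
o=telemetry.get_obs();print(o["time_s"],o["tool_pos"],o["tool_rot"],o["joint_velocities"])
plan((.5228,.237,.20),7.4,o)
```

```text
1.35 [ 0.56887418 -0.21066117  0.18867936] [-179.95208907    0.60478171  -29.24359591] [-26.02399424  -1.88917592 -18.27295123   4.7902235    3.29258416
  -0.54676005 -10.13495432]
[np.float64(-1.39), np.float64(-5.07), np.float64(-0.13)] -4.07
[np.float64(-1.46), np.float64(-5.01), np.float64(-0.13)] -4.07
[np.float64(-1.54), np.float64(-4.96), np.float64(-0.13)] -4.07
[np.float64(-1.6), np.float64(-4.9), np.float64(-0.13)] -4.07
[np.float64(-1.67), np.float64(-4.85), np.float64(-0.13)] -4.07
[np.float64(-1.74), np.float64(-4.79), np.float64(-0.13)] -4.07
[np.float64(-1.81), np.float64(-4.73), np.float64(-0.13)] -4.07
[np.float64(-1.87), np.float64(-4.67), np.float64(-0.13)] -4.07
[np.float64(-1.93), np.float64(-4.62), np.float64(-0.13)] -4.07
```

Tracking is good. I'll continue over the pin.

>>> {"api": "arm_command", "payload": {
  "translation": [
    [-1.4, -5.1, -0.2],
    [-1.45, -5.0, -0.2],
    [-1.55, -4.95, -0.2],
    [-1.6, -4.9, -0.2],
    [-1.7, -4.85, -0.2],
    [-1.75, -4.8, -0.2],
    [-1.8, -4.7, -0.2],
    [-1.9, -4.7, -0.2],
    [-1.95, -4.6, -0.2],
    [0, 0, 0]
  ],
  "twist": [-4.1, -4.1, -4.1, -4.1, -4.1, -4.1, -4.1, -4.1, -4.1, 0]
}}

```text
time_s: 2.6
tool_pos: [0.5102, 0.2561, 0.2068]
tool_rot: [-179.3, 0.8, 9.5]
force: [-0.1, -0.8, -0.1]
grip_width: 0.0869
```

Run:
```python
from h import *
from cell import telemetry,optics
o=telemetry.get_obs();c=optics.read_camera("wrist");np.savez("w1.npz",pos=o["tool_pos"],rot=o["tool_rot"],**c);cv2.imwrite("pics/w1.png",c["img"])
print(o["tool_pos"],o["tool_rot"],{k:v for k,v in c.items() if k!="img"})
plan((.5228,.237,.20),7.4,o)
from scipy.spatial.transform import Rotation as R
M=np.eye(4);M[:3,:3]=R.from_euler("xyz",o["tool_rot"],degrees=True).as_matrix();M[:3,3]=o["tool_pos"]
print(proj(c,(.5228,.237,.116),M@c["hand_eye"]))
```

```text
[0.5101548  0.25612037 0.20684849] [-179.32929979    0.7692169     9.49167867] {'fx': 336.86846436711704, 'fy': 336.86846436711704, 'cx': 278.96261811954, 'cy': 209.37688605670357, 'hand_eye': array([[ 9.99998777e-01, -1.53747939e-03, -2.86336895e-04,
        -4.35545555e-05],
       [-1.55538072e-03, -9.58628096e-01, -2.84657259e-01,
        -7.74277160e-02],
       [ 1.63164077e-04,  2.84657356e-01, -9.58629315e-01,
        -1.89524847e-01],
       [ 0.00000000e+00,  0.00000000e+00,  0.00000000e+00,
         1.00000000e+00]])}
[np.float64(0.93), np.float64(2.09), np.float64(0.68)] 2.09
(np.float64(290.8523341948206), np.float64(227.1264610707633))
```

View pics/w1.png

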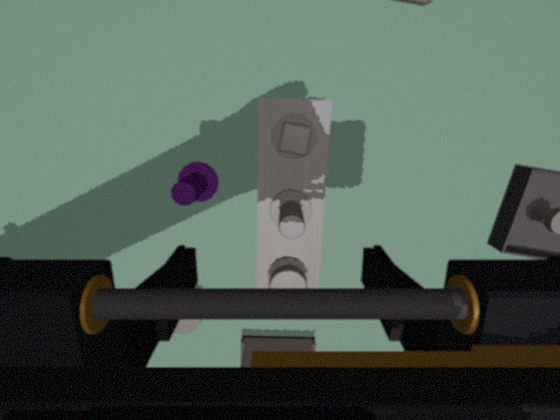

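The wrist view shows the tall pin's top at (291,229). My estimate predicted (291,227), so they agree to about 1.5 mm. I'll align and descend.

>>> {"api": "arm_command", "payload": {
  "translation": [
    [0.9, 2.1, 0.5],
    [0, 0, 0]
  ],
  "twist": [2.1, 0]
}}

```text
time_s: 2.9
tool_pos: [0.5264, 0.2285, 0.1997]
tool_rot: [-179.6, 0.8, 6.7]
force: [0.2, -0.8, -0.6]
grip_width: 0.0874
```

Run:
```python
from h import *
from cell import telemetry
o=telemetry.get_obs();print(o["tool_pos"],o["tool_rot"])
plan((.5228,.2365,.077),7.4,o,1)
```

```text
[0.5264401  0.22853166 0.19970579] [-179.60662711    0.83781444    6.65767615]
[np.float64(-0.27), np.float64(-0.83), np.float64(12.27)] -0.74
```

>>> {"api": "arm_command", "payload": {
  "translation": [
    [-0.3, -0.7, 2],
    [0, 0, 2],
    [0, 0, 0]
  ],
  "twist": [-0.7, 0, 0]
}}

```text
time_s: 3.28
tool_pos: [0.5217, 0.2333, 0.1556]
tool_rot: [-179.6, 1.0, 7.1]
force: [-0.9, 0.3, -0.1]
grip_width: 0.0874
```

Run:
```python
from h import *
from cell import telemetry
o=telemetry.get_obs();print(o["tool_pos"],o["tool_rot"])
plan((.5228,.2365,.077),7.4,o,1)
```

```text
[0.52174769 0.23328249 0.15561063] [-179.58079477    1.00144444    7.13720847]
[np.float64(0.14), np.float64(-0.31), np.float64(7.86)] -0.26
```

>>> {"api": "arm_command", "payload": {
  "translation": [
    [0.15, -0.35, 2.5],
    [0, -0.05, 2.5],
    [0, 0, 2],
    [0, 0, 0.5]
  ],
  "twist": [0, 0, 0, 0]
}}

```text
time_s: 3.78
tool_pos: [0.5219, 0.2388, 0.0791]
tool_rot: [-179.5, 0.9, 7.2]
force: [0.1, -0.2, -0.3]
grip_width: 0.0871
```

Run:
```python
from h import *
from cell import telemetry
o=telemetry.get_obs();print(o["tool_pos"],o["tool_rot"])
plan((.5228,.2365,.077),7.4,o,1)
```

```text
[0.52186747 0.23884967 0.07914371] [-179.51400377    0.90311189    7.15150065]
[np.float64(0.06), np.float64(0.24), np.float64(0.21)] -0.25
```

>>> {"api": "arm_command", "payload": {
  "translation": [
    [0.05, 0.2, 0.2],
    [0, 0, 0]
  ],
  "twist": [0, 0]
}}

```text
time_s: 4.03
tool_pos: [0.5232, 0.2371, 0.0778]
tool_rot: [-179.5, 0.8, 7.2]
force: [0.3, -0.9, -0.1]
grip_width: 0.0871
```

>>> {"api": "arm_command", "payload": {
  "translation": [
    [0, 0, 0],
    [0, 0, 0],
    [0, 0, 0],
    [0, 0, 0],
    [0, 0, 0]
  ],
  "twist": [0, 0, 0, 0, 0],
  "grip": 0,
  "force": 55
}}

```text
time_s: 4.65
tool_pos: [0.5245, 0.2377, 0.0797]
tool_rot: [-179.5, 0.7, 7.1]
force: [-0.0, 0.5, 1.2]
grip_width: 0.0451
```

>>> {"api": "arm_command", "payload": {
  "translation": [
    [0, 0, 0],
    [0, 0, 0],
    [0, 0, 0],
    [0, 0, 0]
  ],
  "twist": [0, 0, 0, 0]
}}

```text
time_s: 5.15
tool_pos: [0.5241, 0.2376, 0.0796]
tool_rot: [-179.5, 0.7, 7.1]
force: [-0.9, -0.2, 1.2]
grip_width: 0.0224
```

>>> {"api": "arm_command", "payload": {
  "translation": [
    [0, 0, 0],
    [0, 0, -1.5],
    [0, 0, -3],
    [0, 0, -3],
    [0, 0, -3],
    [0, 0, -2.5],
    [0, 0, 0]
  ],
  "twist": [0, 0, 0, 0, 0, 0, 0]
}}

```text
time_s: 6.02
tool_pos: [0.5257, 0.2368, 0.2166]
tool_rot: [-179.5, 0.6, 7.2]
force: [-0.3, 0.5, -1.1]
grip_width: 0.0222
```

Run:
```python
from h import *
from cell import telemetry
o=telemetry.get_obs();print(o["tool_pos"],o["tool_rot"],o["grip_width"],o["force"])
plan((.5498,-.0066,.205),7.8,o)
```

```text
[0.52571155 0.23675763 0.21660938] [-179.45436675    0.63474211    7.18774661] 0.02215942533710454 [-0.3246477   0.4630796  -1.14767926]
[np.float64(0.74), np.float64(4.97), np.float64(0.23)] -0.12
[np.float64(0.29), np.float64(4.97), np.float64(0.23)] -0.12
[np.float64(-0.16), np.float64(4.93), np.float64(0.23)] -0.12
[np.float64(-0.6), np.float64(4.85), np.float64(0.23)] -0.12
[np.float64(-1.02), np.float64(4.73), np.float64(0.23)] -0.12
```

The pin is held (width steady at 22 mm, force −1.1 N). I'll move it over the housing.

>>> {"api": "arm_command", "payload": {
  "translation": [
    [0.4, 3.0, 0],
    [0.4, 4.5, 0],
    [0.1, 4.5, 0],
    [-0.3, 4.5, 0],
    [-0.6, 4.0, 0],
    [-0.4, 2.5, 0],
    [0, 0.5, 0],
    [0, 0, 0]
  ],
  "twist": [0, 0, 0, 0, 0, 0, 0, 0]
}}

```text
time_s: 7.02
tool_pos: [0.5473, -0.0022, 0.206]
tool_rot: [-179.3, 1.2, 7.4]
force: [0.3, 0.0, -1.5]
grip_width: 0.0222
```

Run:
```python
from h import *
from cell import telemetry,optics
o=telemetry.get_obs();print(o["tool_pos"],o["tool_rot"],o["grip_width"],o["force"])
plan((.5498,-.0066,.205),7.8,o,1)
ims=[]
for n in("scene","top"):
    c=optics.read_camera(n);np.savez(n+"2.npz",**c)
    u,v=map(int,proj(c,(.5498,-.0066,.12)));ims.append(cv2.resize(c["img"][max(v-75,0):v+75,u-50:u+50],(400,600),interpolation=3));print(n,u-50,v-75)
cv2.imwrite("pics/p2.png",np.hstack(ims))
```

```text
[ 0.54725246 -0.00223349  0.20602348] [-179.26920639    1.23415228    7.43657741] 0.02215940753767989 [ 0.26650331  0.01393399 -1.50168085]
[np.float64(0.2), np.float64(0.47), np.float64(0.1)] -0.36
scene 220 138
top 247 110
```

View pics/p2.png

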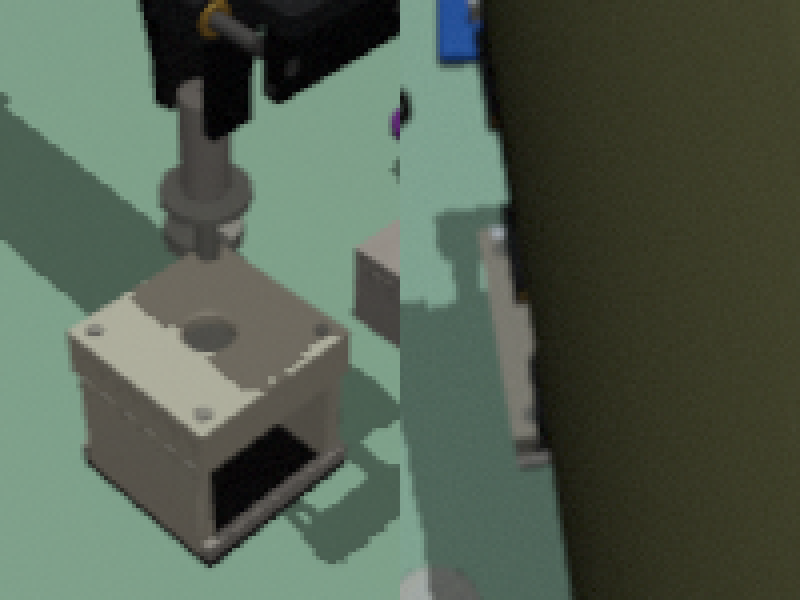

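The scene crop shows the pin held upright. Its tip is at crop (208,258) and its collar at (205,200), with the hole at (209,334) below. The top view is blocked by the arm. Next I'll work out the tip position.

Run:
```python
from h import *
c=dict(np.load("scene2.npz"))
P=lambda x,y:(220+x/4-.4,138+y/4-.4)
for nm,p in(("tip",(208,256)),("collar top ctr",(206,189)),("fingertip R",(212,138)),("handletop",(193,88))):
    o,d=ray(c,*P(*p)); q=np.array([.5475,-.003])
    t=np.dot(q-o[:2],d[:2])/np.dot(d[:2],d[:2]);print(nm,o+t*d)
print("hole",onz(c,*P(209,334),.1))
```

```text
tip [ 0.54788632 -0.00238531  0.14789634]
collar top ctr [ 0.54824759 -0.00181373  0.18891336]
fingertip R [0.55032557 0.00141466 0.21795284]
handletop [ 0.54644161 -0.00470287  0.245496  ]
hole [ 0.55058307 -0.00586206  0.1       ]
```

Tip z ≈ 0.148, matching TCP − 0.060. The collar should seat at TCP z ≈ 0.1245. I'll correct the lateral offset and go partway down.

>>> {"api": "arm_command", "payload": {
  "translation": [
    [0.2, 0.4, 1],
    [0, 0, 1.5],
    [0, 0, 1],
    [0, 0, 0]
  ],
  "twist": [0, 0, 0, 0]
}}

```text
time_s: 7.62
tool_pos: [0.5485, -0.0014, 0.1678]
tool_rot: [-179.2, 1.3, 7.8]
force: [0.5, 0.3, -1.6]
grip_width: 0.022
```

Run:
```python
from h import *
from cell import telemetry,optics
o=telemetry.get_obs();print(o["tool_pos"],o["tool_rot"],o["grip_width"],o["force"])
plan((.5498,-.0064,.1245),7.8,o,1)
c=optics.read_camera("scene");np.savez("scene3.npz",**c)
cv2.imwrite("pics/p3.png",cv2.resize(c["img"][138:288,220:320],(533,800),interpolation=3)[:600])
```

```text
[ 0.54847718 -0.00144689  0.16776241] [-179.19123484    1.29433673    7.83909749] 0.022048238088995347 [ 0.49847944  0.29355508 -1.58729611]
[np.float64(0.06), np.float64(0.51), np.float64(4.33)] 0.04
```

View pics/p3.png

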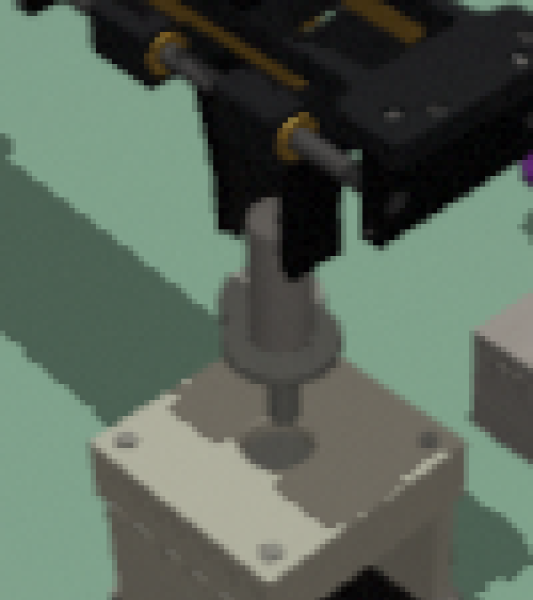

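Crop p3 shows the shank tip at (283,425), just above and behind the hole centre at (280,447). I'll compute the remaining offset.

Run:
```python
from h import *
c=dict(np.load("scene3.npz"))
P=lambda x,y:(220+x/5.33-.4,138+y/5.33-.4)
# tip bottom-centre ~ slightly above lowest visible edge
for y in(420,424):print("tip",onz(c,*P(284,y),.1085))
print("hole",onz(c,*P(280,447),.1))
```

```text
tip [ 0.54817949 -0.00136471  0.1085    ]
tip [ 0.54995673 -0.00257486  0.1085    ]
hole [ 0.55177483 -0.00599181  0.1       ]
```

>>> {"api": "arm_command", "payload": {
  "translation": [
    [0.2, 0.5, 0],
    [0, 0, 0]
  ],
  "twist": [0, 0]
}}

```text
time_s: 7.92
tool_pos: [0.5523, -0.0066, 0.1689]
tool_rot: [-179.2, 1.2, 7.8]
force: [-0.0, -1.0, -0.8]
grip_width: 0.022
```

>>> {"api": "arm_command", "payload": {
  "translation": [
    [-0.15, 0.05, 0.6],
    [0, 0, 0.6],
    [0, 0.05, 0.4]
  ],
  "twist": [0, 0, 0]
}}

```text
time_s: 8.3
tool_pos: [0.5509, -0.0078, 0.1525]
tool_rot: [-179.2, 1.1, 7.8]
force: [0.6, -0.3, -2.1]
grip_width: 0.022
```

The tip is below the rim with no side force. Now I'll push.

>>> {"api": "arm_command", "payload": {
  "translation": [
    [0, 0, 0.5],
    [0, 0, 0.5],
    [0, 0, 0.5],
    [0, 0, 0.5]
  ],
  "twist": [0, 0, 0, 0]
}}

```text
time_s: 8.8
tool_pos: [0.5545, -0.008, 0.1431]
tool_rot: [-179.6, 0.6, 7.8]
force: [-5.9, -0.2, 10.5]
grip_width: 0.0227
```

>>> {"api": "arm_command", "payload": {
  "translation": [
    [-0.3, 0.05, 0.7],
    [-0.1, 0, 0.7],
    [0, 0, 0.6]
  ],
  "twist": [0, 0, 0]
}}

```text
time_s: 9.18
tool_pos: [0.551, -0.009, 0.1242]
tool_rot: [-179.7, 0.5, 7.8]
force: [-9.7, -1.4, 32.5]
grip_width: 0.0221
```

>>> {"api": "arm_command", "payload": {
  "translation": [
    [0, 0, 0.2],
    [0, 0, 0]
  ],
  "twist": [0, 0]
}}

```text
time_s: 9.43
tool_pos: [0.5511, -0.009, 0.1246]
tool_rot: [-179.7, 0.5, 7.8]
force: [0.9, 0.3, -1.5]
grip_width: 0.022
```

Run:
```python
from h import *
from cell import telemetry,optics
o=telemetry.get_obs();print(o["tool_pos"],o["tool_rot"],o["grip_width"],o["force"])
c=optics.read_camera("scene");np.savez("scene4.npz",**c)
cv2.imwrite("pics/p4.png",cv2.convertScaleAbs(cv2.resize(c["img"][178:290,220:320],(533,597),interpolation=3),alpha=1.6))
```

```text
[ 0.5510661  -0.00895601  0.1246057 ] [-179.72507429    0.51267539    7.77399519] 0.0219692533753241 [ 0.90877468  0.32917724 -1.47124858]
```

View pics/p4.png

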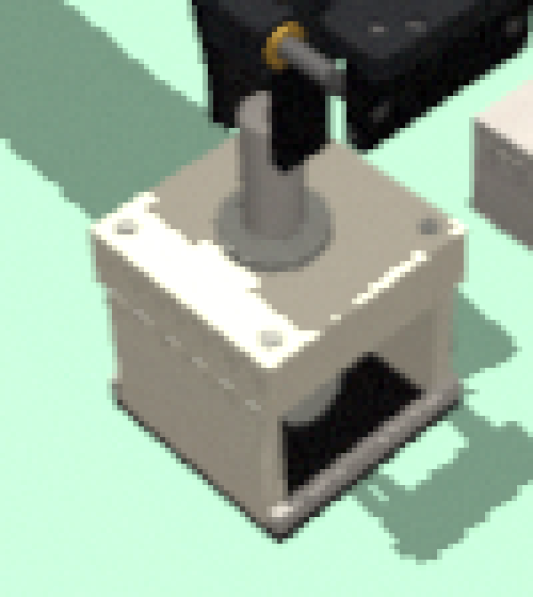

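The plug is visible in the opening at crop (315,400), and the push force dropped from 32 N to about 0. I'll press further to seat the collar and work out whether the plug lies on the base.

>>> {"api": "arm_command", "payload": {
  "translation": [
    [0, -0.1, 0.4],
    [0, 0, 0.4],
    [0, 0, 0.4]
  ],
  "twist": [0, 0, 0]
}}

```text
time_s: 9.85
tool_pos: [0.5515, -0.0093, 0.1243]
tool_rot: [179.9, 0.5, 7.7]
force: [-11.0, -1.2, 26.8]
grip_width: 0.0228
```

Run:
```python
from h import *
from cell import telemetry,optics
c=dict(np.load("scene4.npz"))
Q=lambda p:np.round([(k-b)*5.33 for k,b in zip(proj(c,p),(220,178))])
for nm,z in(("nose bottom, dropped",.006),("head bot dropped",.03),("head top dropped",.046),("nose bottom stuck",.05),("nose bottom after 26mm",.024)):print(nm,Q((.5505,-.0066,z)))
o=telemetry.get_obs();print(o["tool_pos"],o["force"])
```

```text
nose bottom, dropped [284. 397.]
head bot dropped [282. 357.]
head top dropped [280. 329.]
nose bottom stuck [280. 322.]
nose bottom after 26mm [282. 367.]
[ 0.55146882 -0.00928099  0.12430083] [-10.99202379  -1.2143405   26.84653341]
```

The collar is seated: z stays at 0.1243 under 27 N. I'll relax, release and retreat.

>>> {"api": "arm_command", "payload": {
  "translation": [
    [0, 0, 0],
    [0, 0, 0]
  ],
  "twist": [0, 0]
}}

```text
time_s: 10.1
tool_pos: [0.5516, -0.0093, 0.1246]
tool_rot: [179.8, 0.5, 7.7]
force: [-0.2, -1.2, 0.6]
grip_width: 0.0219
```

>>> {"api": "arm_command", "payload": {
  "translation": [
    [0, 0, 0],
    [0, 0, 0],
    [0, 0, 0],
    [0, 0, 0],
    [0, 0, 0],
    [0, 0, 0]
  ],
  "twist": [0, 0, 0, 0, 0, 0],
  "grip": 80
}}

```text
time_s: 10.85
tool_pos: [0.5509, -0.0092, 0.1223]
tool_rot: [179.9, 0.6, 7.7]
force: [-0.6, -0.1, 0.0]
grip_width: 0.0676
```

Now rise straight up (handle top is at 0.161), then move away toward −y so the top camera can see.

>>> {"api": "arm_command", "payload": {
  "translation": [
    [0, 0, -1.5],
    [0, 0, -3],
    [0, 0, -4],
    [0, 0, -4],
    [0, 5, 0],
    [0, 5.5, 0],
    [0, 5.5, 0],
    [0, 5, 0],
    [0, 0, 0]
  ],
  "twist": [0, 0, 0, 0, 0, 0, 0, 0, 0]
}}

```text
time_s: 11.98
tool_pos: [0.5844, -0.2216, 0.2634]
tool_rot: [179.6, -0.0, 8.0]
force: [-0.2, 1.1, 0.1]
grip_width: 0.0697
```

Run:
```python
from h import *
from cell import telemetry,optics
o=telemetry.get_obs();print(o["time_s"],o["tool_pos"],o["force"])
s=optics.read_camera("scene");t=optics.read_camera("top");np.savez("scene5.npz",**s);np.savez("top5.npz",**t)
a=cv2.convertScaleAbs(cv2.resize(s["img"][178:290,220:320],(500,560),interpolation=3),alpha=1.6)
b=cv2.convertScaleAbs(cv2.resize(t["img"][145:229,262:337],(300,336),interpolation=3),alpha=1.4)
O=np.zeros((560,800,3),np.uint8);O[:,:500]=a;O[:336,500:]=b
u,v=232,236;e=cv2.convertScaleAbs(cv2.resize(s["img"][238:274,268:308],(248,223),interpolation=2),alpha=2.5);O[337:,500:748]=e
cv2.imwrite("pics/p5.png",O)
```

```text
11.975 [ 0.58438142 -0.22161257  0.2633656 ] [-0.17737444  1.12994256  0.12148594]
```

View pics/p5.png

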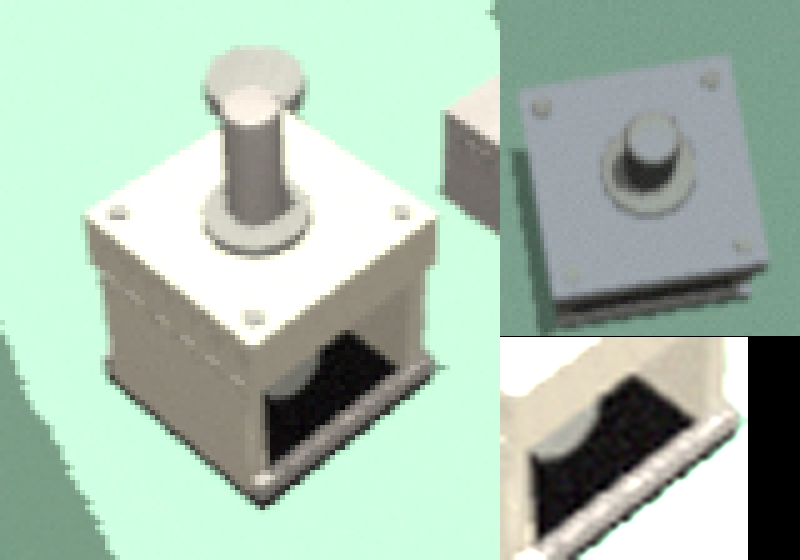

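Picture p5 shows the pin upright with its collar flat on the white block. The plug's rounded lower part is seen through the opening, with its lowest edge at crop (288,398). As a last check I'll cast that edge onto the base plate.

Run:
```python
from h import *
s=dict(np.load("scene5.npz"));t=dict(np.load("top5.npz"))
P=lambda x,y:(220+x/5-.4,178+y/5-.4)
h=np.array([.5505,-.0066])
for p in((288,398),(305,388),(318,352),(272,397)):
    for z in(.006,.03,.046):
        q=onz(s,*P(*p),z);print(p,z,q[:2].round(4),"dist from hole axis",np.linalg.norm(q[:2]-h).round(4))
a=onz(t,262+(653-500)/4-.4,145+137/4-.4,.161);b=onz(t,262+(648-500)/4-.4,145+168/4-.4,.106);print("handle top",a,"collar",b)
```

```text
(288, 398) 0.006 [ 0.5663 -0.0071] dist from hole axis 0.0158
(288, 398) 0.03 [ 0.5834 -0.0182] dist from hole axis 0.0349
(288, 398) 0.046 [ 0.5949 -0.0255] dist from hole axis 0.0482
(305, 388) 0.006 [0.566  0.0019] dist from hole axis 0.0177
(305, 388) 0.03 [ 0.5832 -0.0095] dist from hole axis 0.0328
(305, 388) 0.046 [ 0.5946 -0.0171] dist from hole axis 0.0454
(318, 352) 0.006 [0.5527 0.0182] dist from hole axis 0.0249
(318, 352) 0.03 [0.5703 0.0062] dist from hole axis 0.0236
(318, 352) 0.046 [ 0.5821 -0.0018] dist from hole axis 0.032
(272, 397) 0.006 [ 0.5618 -0.0123] dist from hole axis 0.0127
(272, 397) 0.03 [ 0.5791 -0.0232] dist from hole axis 0.0331
(272, 397) 0.046 [ 0.5907 -0.0304] dist from hole axis 0.0467
handle top [ 0.55005697 -0.00959699  0.161     ] collar [ 0.55061042 -0.00918961  0.106     ]
```

The lower edge fits a 24 mm nose standing on the base plate, about 14 mm from the axis. A plug still hanging in the bore would need an impossible 33 to 48 mm. The pin's handle top and collar line up to within 1 mm, so it stands upright. I'm handing in.

```bash
python3 -c "
from cell import env
print(env.sign_off())"
```

```text
the job is handed in; nothing more can be done
None
```

The plug is pushed out onto the housing's base. The long-shank, round-handled pin (middle of the rack) stands fully home in its access hole, and the job was handed in at about 12 s.

**Seating:** The resistance reached 32 N at TCP z 0.124 m and then fell away. Pressing again gave 27 N with no further movement, at the height predicted for the collar seated on the block. I then opened the gripper and moved it clear.

**Last checks:**
- **Pin:** In the last pictures the collar lies flat, and the handle top lines up with the collar to within 1 mm. The pin sits about 3 mm off the hole's centre, within the clearance.
- **Plug:** Its lowest visible edge fits a plug resting on the base plate, 13–18 mm from the hole's axis. It is partly hidden by the housing wall, so I could not tell whether it stands or leans.
- **Side force:** The wrist showed up to 11 N sideways during the push. This went away before I released the pin.

No check failed or disagreed.

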